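# Unhitch the handcart drawbar from its ball and hold it raised

### The arm

A 6-joint arm with a two-finger parallel gripper is mounted at the origin on the work surface. World frame = base frame: x ahead of the robot, y to its left, z up, the work surface at z = 0. Lengths are in m, angles in rad, forces in N, time in s.
With the tool pointing down it reaches from about 0.375 to 0.9 m from the base axis. Payload 3.1 kg.
Tool frame: the origin (TCP) lies between the finger pads; the fingertips stand 22 mm ahead of it and the grasp point (between the pads) lies 3 mm ahead of it; z points along the fingers, y is the line along which they close (so a half turn about z gives the same grasp; the last joint's range is limited). The gripper opens to 87 mm and grips with 3 to 60 N. Pads are 19 mm wide; open, the fingers measure 117 mm over their backs; the gripper's body (75 mm by 190 mm) begins 51 mm behind the grasp point.
Start: joints at [1.087, 0.527, 1.433, -0, 1.181, -0.178], TCP at [0.188, 0.596, 0.245] pointing down, gripper open.
Joint ranges: [-3.08, 3.08], [-0.75, 2.2], [0.22, 2.44], [-1.43, 4.57], [0, 2.65], [-2.85, 2.85]. Speed limits (rad/s): [2.79, 2.79, 3.14, 3.14, 3.14, 3.14].

### API

Orientations are given as a unit quaternion [x, y, z, w].
In Python, from rig import get_obs, camera, get_calibration, hand_in, cut_out gives the robot as it stands.
- The arm moves only by the shell command python3 -m inch 'ROWS' [OPENING] [FORCE]. ROWS is JSON, one flat list of numbers, 6 for each row, row after row: the shift along the tool's x, y, z scaled (see below), then the turn, a rotation vector about the tool's x, y, z scaled (see below). A call has 1 to 20 rows; each row is the pose to reach, as a shift and turn from the pose commanded when the call began, along the tool's axes at that moment; what a row does not reach only later rows make up. The controller multiplies each number of a shift by 0.08 m and each number of a turn by 90 degrees. A row lasts 1/12 s, in which the tool goes at most 41.7 mm and 7.16 degrees, less where a joint would pass 70% of its speed; a pose out of reach is approached as far as the arm can. A call with a number of a shift or a turn outside -1 to 1 is refused whole. A call with a gripper value outside its range is refused whole. OPENING is the finger opening in mm, from 0 to 87, set as the call begins (- or left out, the last holds). The fingers move at their own pace and stop on an object; FORCE is the grip in N (left out, the last holds). Time passes only in rows, so rows that repeat a pose let the fingers close. It gives the time, the measured TCP pose, the force, the opening and the grip force at its end, in the units of the state.
- get_obs(): the state, without advancing time (a new reading comes with each control period).
- camera(name): name is "side" or "top" or "wrist"; returns the picture (384x512x3 uint8, red, green, blue); there is no depth.
- get_calibration(name): a dict with "vertical_fov" (degrees; the focal length in pixels is half the picture's height over the tangent of half this angle, whatever the lens; pixels are square), "cx", "cy" (the principal point, pixels), "T" (4x4, takes a point from camera to world coordinates). Camera axes: x right, y down, z forward; pixel columns grow to the right and rows downward; lengths in m; the calibration is good to about 2 mm. A picture is of the moment at which its call begins: read the wrist's pose just before it. get_calibration takes no time and is no camera call; for the wrist camera it gives the pose at the moment of the call.
- hand_in(): hands the job in; it is judged then, once.
Trained networks look in the newest picture that a camera, given by its name, has taken for a name from the list of things; names that differ only in an ending like _2 or _b are one class to them, and where a whole thing is asked for, a point or a joint stands for the part that bears it (a point fixed in the world has none). Each returns a list of dicts, best first, with "conf" (0 to 1); they miss things now and then, are a little off and sometimes report something else, mostly with a low value. They report only what shows in the picture. A call takes as long as a camera call.
- cut_out(camera, thing): "region" (384x512 bool, what is visible of it) and "bbox" ([left, top, right, bottom] in pixels, round what is visible of it).
The state is a dict: "time": time; "q": joint angles; "joint_velocities": joint speeds; "joint_torque": joint torques, N m; "position": TCP position; "tool_rot": TCP orientation; "ft_force": force on the tool from outside, world axes, zero at the start; "moment": the same for the moment, N m; "grip_width": finger opening in m; "grip_force": force on a finger pad.
Only numpy, scipy, OpenCV 4.12 (cv2) and the standard library are available. Lean on these libraries where they do the work, as an engineer would, in place of code of your own. Each camera call takes 0.05 s, during which the arm holds its last target. There are 200 camera calls.

### The job

The wooden drawbar of a handcart is hitched to the ball on the plywood test stand. Pull the red latch handle sideways against its spring, lift the drawbar off the ball by that handle, and finish while still holding it there by the handle, steady, with the coupler about 80 mm higher than it was. Leave everything else on the bench where it is.

Things in the scene. Friction and masses are not known exactly. Their poses are not given: they have to be found in the camera images.
- stand: Plywood base board 240 x 420 x 24 mm, screwed to the bench, cannot move. Origin: centre of its underside on the bench top; z up; x across the board (its minus-x side faces the robot side), y along the drawbar. On it, at x = -45 mm, stands a steel clevis with the drawbar's hinge pin (at y = -160 mm, 110 mm above the bench; pin along x) and the steel ball mount (ball 40 mm in diameter, centre at y = +120 mm, 100 mm above the bench, flat underside with a thinner neck below).
- tongue (a joint): Angle of the drawbar (wooden bar 40 x 36 mm, steel hinge eye, grey metal coupler head 76 x 88 mm over the ball; 0.7 kg in all, may vary by a third), rad. 0 = down on the ball, grows as the coupler end rises about the hinge pin; free up to 0.7; it falls back when let go (about 3 to 6 N at the handle lifts it). The handle and ball lie 280 mm from the pin along y, so 0.29 rad raises the coupler by 80 mm. It cannot rise while the latch is shut.
- latch (a joint): Travel of the spring latch, m. 0 = shut (jaw under the ball); grows as the handle is pulled along the stand's minus x, square to the drawbar, to its stop at 0.015. Clear of the ball from 0.010. The spring takes 4 N at first, 8 N at the stop, and shuts it again. Lifting on the shut latch jams it: pull first, then lift, keeping it pulled until the ball is clear (first 45 mm of lift).
- handle: Upright red plastic handle plate of the latch, 10 mm thick (along its x, the pull direction) x 36 mm wide (along its y, the drawbar's length) x 48 mm tall. Origin: middle of its foot, on the steel latch plate (wider than the handle, its top is flush with the foot, 136 mm above the bench when down); z up along the plate. It rides with the latch and the drawbar; its axes are those of the stand when the drawbar is down. Pull it towards its own minus x.
- handle_grip (a point): Point in the middle of the red handle plate, 26 mm above its foot (162 mm above the bench when down), where to pinch it across its 10 mm thickness. Axes as handle.
- coupler (a point): Middle of the coupler head's top face, straight above the ball, 130 mm above the bench when down; 280 mm from the hinge pin along the drawbar and 20 mm above its axis. Axes fixed to the drawbar: y along it away from the hinge.
- grease_tin: Low round tin with a green label, 60 mm across, 45 mm high, standing on the stand's board; origin under its centre. Leave alone.
- wrench: Steel spanner 180 mm long, 8 mm thick, lying on the stand's board; origin at its middle, underside. Leave alone.
- mallet: Round wooden mallet standing on its head, 100 mm across, 250 mm high; origin under its centre. Leave alone.
- chisel: Wood chisel with red handle, 240 mm long, 25 mm high, lying on the bench; origin at its middle, underside. Leave alone.
- glue_bottle: White glue bottle with red cap, 60 mm across, 170 mm high; origin under its centre. Leave alone.
- screw_jar: Amber jar with black lid, 70 mm across, 90 mm high; origin under its centre. Leave alone.
- dovetail_board: Light wooden board with cut tails, 220 x 120 x 18 mm, lying flat; origin at its underside. Leave alone.
- screw_bin: Open red plastic bin 120 x 100 x 60 mm; origin under its centre. Leave alone.

How it is judged:
On the way:
1. the latch is pulled at least 8 mm open while the drawbar is still down on the ball (value of joint latch above 0.008 m and value of joint tongue below 0.03 rad), for 0.05 s.
At the end, for the whole second after the job is handed in: The drawbar is held off the ball by the fingers on the red handle (contact over 1 N), at an angle of 0.20 to 0.40 rad (coupler 56 to 110 mm higher than at the start), hardly moving (under 0.06 rad/s), and every other loose thing is within 30 mm of where it was (value of joint tongue between 0.2 and 0.4 rad and velocity of joint tongue between -0.06 and 0.06 rad/s and contact force between the fingers and handle above 1 N and distance of each of grease_tin, wrench, mallet, chisel, glue_bottle, screw_jar, dovetail_board, screw_bin from where it was at the start of the episode below 0.03 m); the arm keeps its last pose, push and grip.
It fails at once if another thing on the bench was shoved or knocked over (distance of any of grease_tin, wrench, mallet, chisel, glue_bottle, screw_jar, dovetail_board, screw_bin from where it was at the start of the episode above 0.03 m).
It also fails if it takes over 34 s, if anything falls off the work surface, if the arm or the gripper's body presses on something with over 40 N, if the wrist force passes 120 N, or if a joint passes its speed limit or range.

## Working session

There is one attempt and no reset: what is moved stays moved. The work goes in short steps, Python scripts to look and compute and a shell command to move; the robot and the scene stay as the last step left them, time stands still between calls to the robot, and variables do not carry over. Pictures are saved under pics/ and viewed, at most 10 in all, crops included, and the job is handed in when it is done.

```bash
ls; mkdir -p pics
python3 - <<'E'
from rig import *
import cv2,numpy as np
o=get_obs();print(o)
ims=[]
for n in("side","top"):
    im=camera(n).copy()
    c=get_calibration(n);print(n,c)
    for th in("handle","coupler","stand","grease_tin"):
        r=cut_out(n,th)
        for d in r[:2]:
            ys,xs=np.nonzero(d["region"]);print(n,th,round(d["conf"],2),d["bbox"],xs.mean().round(1),ys.mean().round(1),len(xs))
    cv2.imwrite(f"pics/{n}0.png",cv2.cvtColor(im,cv2.COLOR_RGB2BGR))
E
```

```text
pics
{'time': 0.0, 'q': array([ 1.08748064e+00,  5.28458047e-01,  1.43387834e+00,  1.47670802e-05,
        1.18141124e+00, -1.78512662e-01]), 'joint_velocities': array([-0.00071234,  0.00223971, -0.00040861,  0.00017039,  0.00069892,
        0.00026859]), 'joint_torque': array([-1.87405429e-03, -4.40038204e+01, -1.76589471e+01,  6.34172349e-02,
        5.83237270e-02, -1.29385617e-04]), 'position': array([0.18722164, 0.59558951, 0.2435842 ]), 'tool_rot': array([ 1.51814932e-01,  9.88408349e-01, -1.01681053e-03, -3.56541306e-04]), 'ft_force': array([-0.27852241, -0.46456033, -0.56203079]), 'moment': array([ 0.00171053, -0.01463452, -0.00015327]), 'grip_force': 0.0, 'grip_width': 0.08711449607307657}
side {'vertical_fov': 53.217700721870635, 'cx': 260.6569251589007, 'cy': 189.8659317518303, 'T': array([[ 0.9883438 , -0.09341967,  0.1202052 ,  0.35522934],
       [-0.15138399, -0.51954881,  0.84092326, -1.14322702],
       [-0.0161063 , -0.84931843, -0.52763509,  0.83416872],
       [ 0.        ,  0.        ,  0.        ,  1.        ]])}
side coupler 0.89 [244.4, 155.8, 300.0, 220.6] 27
[... 252 characters left out ...]
': 248.29718799347, 'cy': 190.89739658050766, 'T': array([[ 1.36728717e-02, -9.83559898e-01,  1.80063823e-01,
         2.94920897e-01],
       [-9.99903979e-01, -1.38554487e-02,  2.43775005e-04,
         1.13666448e-02],
       [ 2.25509775e-03, -1.80049866e-01, -9.83654899e-01,
         1.33462702e+00],
       [ 0.00000000e+00,  0.00000000e+00,  0.00000000e+00,
         1.00000000e+00]])}
top handle 0.44 [212.2, 183.0, 222.9, 191.4] 217.1 186.3 50
top handle 0.4 [99.8, 199.9, 111.7, 267.2] 104.5 231.9 494
top coupler 0.93 [205.0, 160.3, 310.5, 205.2] 249.6 181.0 1882
top stand 0.88 [186.2, 127.1, 316.6, 221.3] 250.9 175.2 7792
top grease_tin 0.72 [209.7, 151.9, 231.1, 168.3] 218.8 160.2 282
```

Run:
```python
import cv2,numpy as np
a=cv2.imread("pics/side0.png")[110:310,170:430];b=cv2.imread("pics/top0.png")[100:260,150:350]
cv2.imwrite("pics/s1.png",cv2.resize(a,None,fx=3,fy=3,interpolation=cv2.INTER_CUBIC));cv2.imwrite("pics/t1.png",cv2.resize(b,None,fx=3.7,fy=3.7,interpolation=cv2.INTER_CUBIC))
```

```text
(no output)
```

View pics/s1.png

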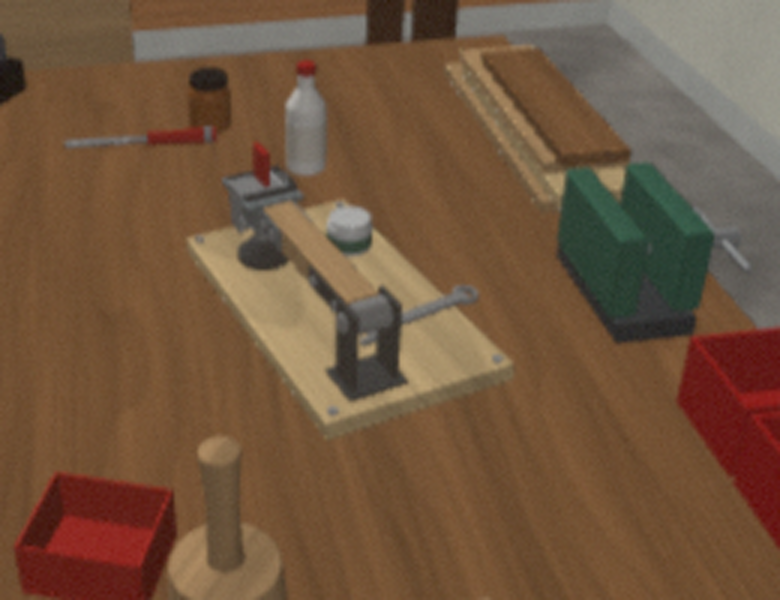

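View pics/t1.png

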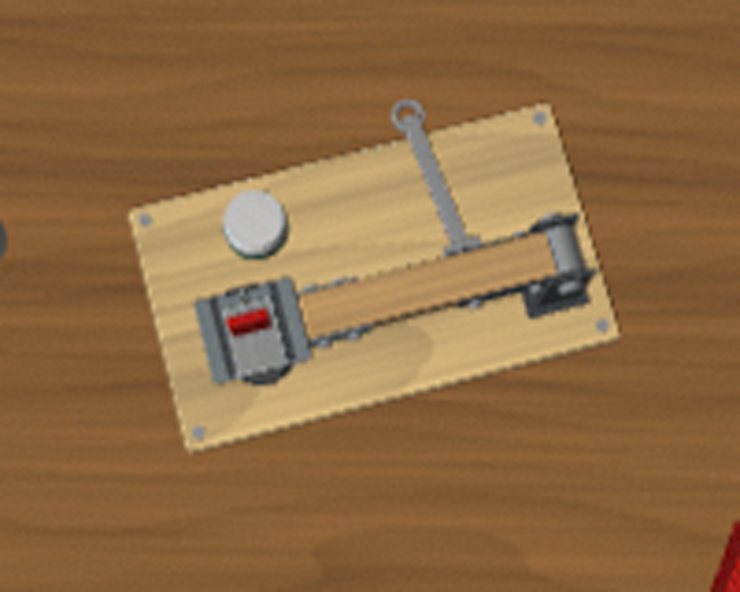

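View pics/top0.png

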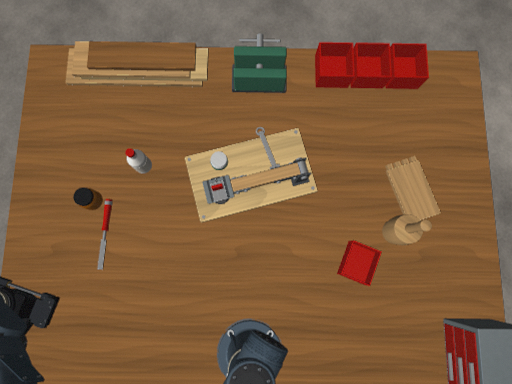

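The crop of the top view shows the stand with the handle at about pixel (217,187), the tin at (219,160) and the hinge at about (302,173). The side view agrees, with the coupler end away from that camera. Next I'll fit the stand pose from its corners and check it against the red handle.

```bash
cat > h.py <<'E'
import numpy as np,cv2
from rig import *
from scipy.spatial.transform import Rotation as R
def K(c):
    f=192/np.tan(np.radians(c["vertical_fov"])/2);return np.array([[f,0,c["cx"]],[0,f,c["cy"]],[0,0,1]])
def ray(c,uv,z):
    d=c["T"][:3,:3]@np.linalg.inv(K(c))@[uv[0],uv[1],1];o=c["T"][:3,3];return o+d*(z-o[2])/d[2]
def proj(c,p):
    q=np.linalg.inv(c["T"])@np.r_[p,1];q=K(c)@q[:3];return q[:2]/q[2]
def red(im,box):
    a=im.astype(int);m=(a[...,0]>110)&(a[...,1]<70)&(a[...,2]<70)
    b=np.zeros_like(m);l,t,r,d=box;b[t:d,l:r]=m[t:d,l:r];return b
E
python3 - <<'E'
from h import *
c=get_calibration("top")
px=np.array([(132,212),(548,103),(618,337),(190,452)])/3.7+[150,100]
P=np.array([ray(c,p,.024) for p in px]);print(P.round(4))
print([np.linalg.norm(P[i]-P[i-1]).round(4) for i in range(4)])
L=np.array([[.12,.21],[.12,-.21],[-.12,-.21],[-.12,.21]])
y=(P[0]-P[1])+(P[3]-P[2]);yaw=np.arctan2(-y[0],y[1]);cen=P.mean(0);print("yaw",yaw,cen)
Rz=R.from_euler('z',yaw).as_matrix()
S=lambda x,y_,z:np.r_[cen[:2],0]+Rz@[x,y_,z]
print("grip",S(-.045,.12,.162))
for n in("top","side"):
    cc=get_calibration(n);im=cv2.cvtColor(cv2.imread(f"pics/{n}0.png"),cv2.COLOR_BGR2RGB)
    m=red(im,(205,175,230,200) if n=="top" else (245,150,270,175));ys,xs=np.nonzero(m)
    print(n,len(xs),xs.min(),xs.max(),ys.min(),ys.max(),xs.mean(),ys.mean(),"pred",[proj(cc,S(-.045+a,.12+b,z)).round(1) for z in(.136,.184) for a in(-.005,.005) for b in (-.018,.018)])
E
```

```text
[[ 0.652   0.2337  0.024 ]
 [ 0.7664 -0.1632  0.024 ]
 [ 0.5375 -0.2265  0.024 ]
 [ 0.4241  0.1704  0.024 ]]
[np.float64(0.2365), np.float64(0.4131), np.float64(0.2375), np.float64(0.4129)]
yaw 0.27954740494290226 [0.59500492 0.00362511 0.024     ]
grip [0.51864132 0.10655033 0.162     ]
top 34 212 221 184 189 216.35294117647058 185.94117647058823 pred [array([224.3, 189.2]), array([213.3, 192.1]), array([223.5, 186.2]), array([212.5, 189.1]), array([223.4, 186.3]), array([211.9, 189.3]), array([222.5, 183.2]), array([211.1, 186.2])]
side 17 254 259 157 161 256.3529411764706 159.0 pred [array([257. , 173.2]), array([253.1, 169. ]), array([259.5, 172.6]), array([255.5, 168.4]), array([256.8, 161.7]), array([252.8, 157.7]), array([259.2, 161.1]), array([255.2, 157.1])]
```

The stand pose fits: edges come out within 2% of nominal, and the red handle projects to within a pixel. The grip point is about (0.519, 0.107, 0.162). I'll turn the fingers to close along the stand's x and travel high.

```bash
python3 -m inch '[-0.5,-0.5,0,0,0,0.1, -1,-1,0,0,0,0.17, -1,-1,0,0,0,0.25, -1,-1,0,0,0,0.33, -1,-1,0,0,0,0.41, -1,-1,0,0,0,0.49, -1,-1,0,0,0,0.57, -1,-1,0,0,0,0.628, -1,-1,0,0,0,0.628]' 87 30
python3 - <<'E'
from h import *
o=get_obs();M=R.from_quat(o["tool_rot"]).as_matrix();print(o["q"].round(2),o["position"]);print(M.round(3))
print("to 0.1 above (units)",(M.T@(np.array([.519,.107,.26])-o["position"])/.08).round(2))
E
```

```text
time: 1.25
position: [0.24, 0.4959, 0.2447]
tool_rot: [0.603, 0.798, 0.0, 0.0]
ft_force: [-0.0, 0.3, 0.8]
grip_width: 0.0868
grip_force: 0.0
[ 0.92  0.43  1.62 -0.    1.09  0.64] [0.23997411 0.49587116 0.24471608]
[[-0.274  0.962  0.   ]
 [ 0.962  0.274  0.   ]
 [ 0.     0.    -1.   ]]
to 0.1 above (units) [-5.63  2.02 -0.19]
```

```bash
for i in 1; do python3 -m inch '[-0.5,0.2,-0.05,0,0,0, -1,0.4,-0.1,0,0,0, -1,0.4,-0.1,0,0,0]' | head -2; done
python3 -m inch '[-0.5,0.2,-0.05,0,0,0, -1,0.4,-0.1,0,0,0]'|head -2
python3 -m inch '[-0.5,0.2,0,0,0,0, -1,0.4,0,0,0,0]'|head -2
python3 -m inch '[-0.5,0.2,0,0,0,0, -1,0.4,0,0,0,0, -1,0.4,0,0,0,0]'
python3 - <<'E'
from h import *
o=get_obs();c=get_calibration("wrist");im=camera("wrist");M=R.from_quat(o["tool_rot"]).as_matrix()
cv2.imwrite("pics/w1.png",cv2.cvtColor(im,cv2.COLOR_RGB2BGR))
for d in cut_out("wrist","handle")[:2]:
    ys,xs=np.nonzero(d["region"]);print(d["conf"],d["bbox"],xs.mean(),ys.mean())
print(o["position"],M.round(3),"cam",c["T"].round(3))
Rz=R.from_euler('z',.2795).as_matrix();g=np.array([.5186,.1066,0])
print([proj(c,g+Rz@[a,b,z]).round(1) for z in(.136,.184) for a in(-.005,.005) for b in (-.018,.018)])
E
```

```text
time: 1.5
position: [0.2957, 0.4243, 0.253]
time: 1.67
position: [0.3435, 0.3621, 0.2604]
time: 1.83
position: [0.3955, 0.2954, 0.2608]
time: 2.08
position: [0.4527, 0.2237, 0.2608]
tool_rot: [0.603, 0.798, 0.001, 0.003]
ft_force: [0.6, 1.1, 0.4]
grip_width: 0.0872
grip_force: 0.0
0.87 [280.5, 284.8, 295.8, 313.5] 287.3181818181818 300.4755244755245
[0.4527286  0.2237425  0.26075202] [[-0.272  0.962  0.005]
 [ 0.962  0.272 -0.002]
 [-0.003  0.004 -1.   ]] cam [[ 0.962  0.259  0.088  0.43 ]
 [ 0.274 -0.916 -0.293  0.305]
 [ 0.005  0.306 -0.952  0.4  ]
 [ 0.     0.     0.     1.   ]]
[array([276.7, 306.6]), array([277.3, 281.2]), array([285. , 306.6]), array([286. , 281.2]), array([280.3, 340.3]), array([281.2, 311.9]), array([290. , 340.2]), array([291.3, 311.8])]
```

View pics/w1.png

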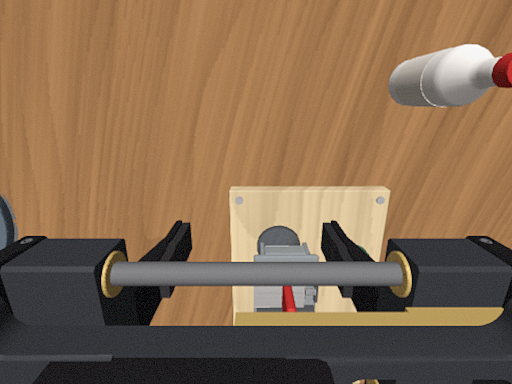

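The wrist view shows the red handle at about (289,300), partly behind the gripper bar, and the coupler around (283,270). The handle sits a few pixels right of the prediction, so I'll quantify that against the board edge.

Run:
```python
from h import *
c=get_calibration("wrist");im=cv2.cvtColor(cv2.imread("pics/w1.png"),cv2.COLOR_BGR2RGB)
m=red(im,(265,280,310,320))
Rz=R.from_euler('z',.2795).as_matrix();s=np.array([.595,.0036,0]);g=s+Rz@[-.045,.12,0]
for r in range(284,314,4):
    xs=np.nonzero(m[r])[0]
    if len(xs):
        t=(r-281.2)/30.7;z=.136+.048*t;
        a=[(Rz.T@(ray(c,(x,r),z)-s)).round(4)[:2] for x in(xs.min()-.5,xs.max()+.5)]
        print(r,xs.min(),xs.max(),"pred",277.3+3.9*t,286+5.3*t,a)
print("board corners pred",[proj(c,s+Rz@[a,.21,.024]).round(1) for a in(-.12,.12)],"meas",[(Rz.T@(ray(c,p,.024)-s)).round(4) for p in((230.5,187),(388.5,187))])
o=get_obs();print(o["position"],o["time"])
```

```text
288 283 290 pred 278.16384364820846 287.1739413680782 [array([-0.0485,  0.1426]), array([-0.0395,  0.1425])]
292 284 291 pred 278.67198697068403 287.8644951140065 [array([-0.048 ,  0.1422]), array([-0.0392,  0.1422])]
296 284 292 pred 279.1801302931596 288.55504885993486 [array([-0.0486,  0.142 ]), array([-0.0389,  0.142 ])]
300 285 293 pred 279.6882736156352 289.2456026058632 [array([-0.0481,  0.1421]), array([-0.0387,  0.1421])]
304 286 294 pred 280.19641693811076 289.9361563517915 [array([-0.0478,  0.1424]), array([-0.0385,  0.1424])]
308 284 295 pred 280.70456026058633 290.62671009771987 [array([-0.0504,  0.1429]), array([-0.0384,  0.1429])]
board corners pred [array([227.6, 195.4]), array([390.1, 195.2])] meas [array([-0.1153,  0.223 ,  0.024 ]), array([0.1158, 0.2227, 0.024 ])]
[0.44861741 0.22712407 0.26025949] 2.1833
```

```bash
python3 -m inch '[-0.5,0.13,0,0,0,0, -1,0.25,0,0,0,0, -1,0.25,0,0,0,0]' | head -2; python3 -m inch '[-0.58,0.1,0.1,0,0,0, -0.58,0.1,0.2,0,0,0, -0.58,0.1,0.2,0,0,0, -0.58,0.1,0.2,0,0,0]'
python3 - <<'E'
from h import *
o=get_obs();c=get_calibration("wrist");im=camera("wrist");M=R.from_quat(o["tool_rot"]).as_matrix()
cv2.imwrite("pics/w2.png",cv2.cvtColor(im,cv2.COLOR_RGB2BGR));np.save("w2T.npy",c["T"])
for d in cut_out("wrist","handle")[:2]:
    ys,xs=np.nonzero(d["region"]);print(d["conf"],d["bbox"],xs.mean(),ys.mean())
Rz=R.from_euler('z',.2795).as_matrix();g=np.array([.5186,.1066,0])
print([proj(c,g+Rz@[a,b,z]).round(1) for z in(.136,.184) for a in(-.005,.005) for b in (-.018,.018)])
print("rel tool mm",(M.T@(np.array([.5186,.1066,.165])-o["position"])*1000).round(1), o["position"],M.round(3))
E
```

```text
time: 2.43
position: [0.492, 0.1539, 0.2606]
time: 2.77
position: [0.5078, 0.116, 0.2436]
tool_rot: [0.601, 0.799, -0.001, -0.002]
ft_force: [-0.9, 0.5, -0.1]
grip_width: 0.0869
grip_force: 0.0
[array([258.1, 222.8]), array([258.3, 188.6]), array([268. , 222.8]), array([268.6, 188.6]), array([258.4, 247. ]), array([258.6, 206.7]), array([270.3, 247.1]), array([271.2, 206.8])]
rel tool mm [-12.1   8.   78.6] [0.50776605 0.11596093 0.24359682] [[-0.277  0.961 -0.003]
 [ 0.961  0.277  0.001]
 [ 0.002 -0.003 -1.   ]]
```

View pics/w2.png

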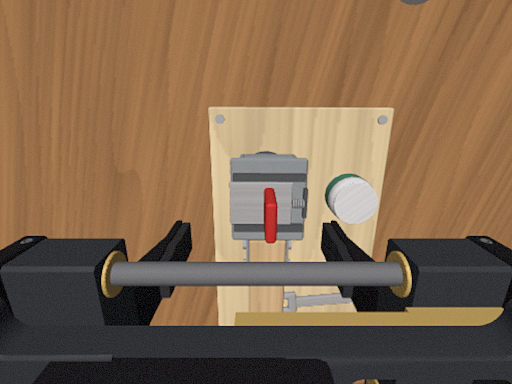

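The wrist picture now shows the handle clear: its top face spans columns 265–277 and rows 203–242, about 6 px right of and 4 px above the prediction. I'll refine from that.

Run:
```python
from h import *
c=get_calibration("wrist");c["T"]=np.load("w2T.npy");im=cv2.cvtColor(cv2.imread("pics/w2.png"),cv2.COLOR_BGR2RGB)
m=red(im,(250,180,300,250));
for r in range(186,246,4):
    xs=np.nonzero(m[r])[0]
    if len(xs): print(r,xs.min(),xs.max(), end="; ")
ys,_=np.nonzero(m);print(ys.min(),ys.max())
Rz=R.from_euler('z',.2795).as_matrix();s=np.array([.595,.0036,0])
for nm,p,z in(("bc",(209,108),.024),("bc",(392,108),.024),("topfar",(270.5,203),.184),("topnear",(271,242.5),.184),("foot-far",(265,188.5),.136)):
    w=ray(c,p,z);print(nm,w.round(4),(Rz.T@(w-s)).round(4))
```

```text
190 265 273; 194 265 274; 198 265 275; 202 265 276; 206 265 276; 210 265 276; 214 265 276; 218 265 276; 222 265 276; 226 265 276; 230 265 276; 234 265 275; 238 265 275; 242 267 273; 188 242
bc [0.4285 0.1751 0.024 ] [-0.1128  0.2108  0.024 ]
bc [0.6531 0.2402 0.024 ] [0.1211 0.2114 0.024 ]
topfar [0.517  0.1282 0.184 ] [-0.0406  0.1413  0.184 ]
topnear [0.5276 0.0949 0.184 ] [-0.0396  0.1063  0.184 ]
foot-far [0.515  0.1244 0.136 ] [-0.0435  0.1382  0.136 ]
```

```bash
python3 -m inch '[-0.1,0.15,0.2,0,0,0, -0.1,0.15,0.35,0,0,0, -0.1,0.15,0.35,0,0,0, -0.1,0.15,0.35,0,0,0]'
python3 - <<'E'
from h import *
o=get_obs();c=get_calibration("wrist");im=camera("wrist");M=R.from_quat(o["tool_rot"]).as_matrix()
m=red(im,(240,160,310,258));ys,xs=np.nonzero(m)
for r in range(ys.min(),ys.max()+1,8):
    x=np.nonzero(m[r])[0]; print(r,x.min(),x.max(),end="; ")
print(ys.max())
y1=ys.max()+.5; w=ray(c,((np.median(xs[ys>y1-30])),y1),.184);print("near top edge",w)
for p in ([.5223,.111,.166],):print("rel units",(M.T@(np.array(p)-o["position"])/.08).round(3),o["position"])
Rz=R.from_euler('z',.2795).as_matrix();g=np.array([.5223,.111,0])
print([proj(c,g+Rz@[a,b,z]).round(1) for z in(.136,.184) for a in(-.005,.005) for b in (-.018,.018)])
E
```

```text
time: 3.2
position: [0.5219, 0.1115, 0.2162]
tool_rot: [0.601, 0.799, -0.0, -0.001]
ft_force: [-0.2, -0.1, -0.3]
grip_width: 0.0868
grip_force: 0.0
188 253 258; 196 250 261; 204 250 262; 212 250 262; 220 249 261; 228 249 262; 236 249 261; 244 249 261; 250
near top edge [0.52682238 0.09501288 0.184     ]
rel units [-0.008  0.004  0.627] [0.5218835  0.11148726 0.21615475]
[array([249.7, 223.9]), array([249.6, 185.4]), array([260.9, 224. ]), array([261.3, 185.4]), array([248.2, 252.2]), array([247.9, 205.7]), array([262. , 252.2]), array([262.5, 205.8])]
```

The handle now matches the prediction within about 1 px, so I'll descend and pinch.

```bash
python3 -m inch '[0,0,0.2,0,0,0, 0,0,0.4,0,0,0, 0,0,0.55,0,0,0, 0,0,0.62,0,0,0, 0,0,0.62,0,0,0, 0,0,0.62,0,0,0]'; python3 -m inch '[0,0,0,0,0,0, 0,0,0,0,0,0, 0,0,0,0,0,0, 0,0,0,0,0,0, 0,0,0,0,0,0, 0,0,0,0,0,0, 0,0,0,0,0,0, 0,0,0,0,0,0, 0,0,0,0,0,0, 0,0,0,0,0,0]' 0 35
```

```text
time: 3.75
position: [0.5232, 0.1105, 0.1673]
tool_rot: [0.602, 0.799, 0.0, 0.0]
ft_force: [0.1, 0.2, 1.3]
grip_width: 0.0872
grip_force: 0.0
time: 4.58
position: [0.523, 0.1102, 0.1666]
tool_rot: [0.602, 0.799, -0.0, -0.0]
ft_force: [0.2, 0.1, -0.6]
grip_width: 0.0284
grip_force: 0.0
```

```bash
python3 -m inch '[0,0,0,0,0,0, 0,0,0,0,0,0, 0,0,0,0,0,0, 0,0,0,0,0,0, 0,0,0,0,0,0, 0,0,0,0,0,0]' 0 35
```

```text
time: 5.08
position: [0.522, 0.11, 0.1666]
tool_rot: [0.602, 0.799, -0.001, -0.001]
ft_force: [-3.6, -1.9, 2.3]
grip_width: 0.0097
grip_force: 35.0
```

```bash
python3 -m inch '[0,-0.05,0,0,0,0, 0,-0.1,0,0,0,0, 0,-0.15,0,0,0,0, 0,-0.17,0,0,0,0, 0,-0.17,0,0,0,0, 0,-0.17,0,0,0,0, 0,-0.17,0,0,0,0]'
python3 - <<'E'
from h import *
o=get_obs();im=camera("wrist");cv2.imwrite("pics/w3.png",cv2.cvtColor(im,cv2.COLOR_RGB2BGR))
u=np.array([.961,.277,0]);print("travel along -x mm",-(o["position"]-[.522,.11,.1666])@u*1000,"F along x",o["ft_force"]@u,o["ft_force"],o["grip_width"],o["grip_force"])
E
```

```text
time: 5.67
position: [0.5127, 0.1072, 0.167]
tool_rot: [0.602, 0.798, 0.003, 0.002]
ft_force: [5.0, 3.5, -3.0]
grip_width: 0.0101
grip_force: 35.0
travel along -x mm 9.667063361368829 F along x 5.828348409358465 [ 5.04757377  3.52935023 -2.95766861] 0.010086431394869555 35.00044292566599
```

View pics/w3.png

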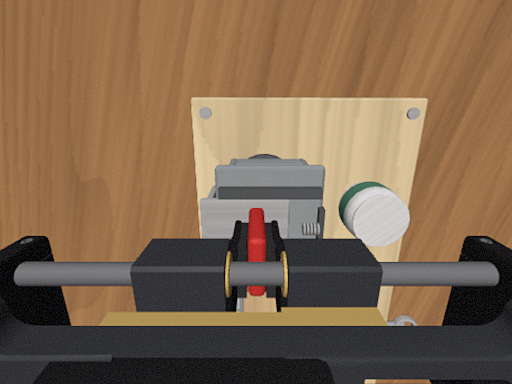

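The picture shows the handle at (257,250) between the pads, with the latch plate slid left out of the coupler. Measured travel is about 9.7 mm, so I'll pull a few mm more.

```bash
python3 -m inch '[0,-0.03,0,0,0,0, 0,-0.05,0,0,0,0, 0,-0.05,0,0,0,0, 0,-0.05,0,0,0,0]'
python3 - <<'E'
from h import *
o=get_obs();u=np.array([.961,.277,0]);print("travel",-(o["position"]-[.522,.11,.1666])@u*1000,"F",o["ft_force"]@u)
# lift arc from current: TCP 55mm above... pin-relative (280,56) mm ; tool x=stand y, z=down, rotate about tool +y?
M=R.from_quat(o["tool_rot"]).as_matrix()
p0=np.array([.280,o["position"][2]-.110])
for th in np.arange(.03,.31,.03):
    c,s=np.cos(th),np.sin(th);d=np.array([[c,-s],[s,c]])@p0-p0
    print(th.round(2),"x",(d[0]/.08).round(3),"z",(-d[1]/.08).round(3),"turn y",(th/(np.pi/2)).round(3))
print((M.T@u).round(3),M.round(3))
E
```

```text
time: 6.05
position: [0.5094, 0.1062, 0.1671]
tool_rot: [0.602, 0.798, 0.003, 0.003]
ft_force: [5.8, 4.8, -3.6]
grip_width: 0.0095
grip_force: 35.0
travel 13.118953202571015 F 6.864786325257349
0.03 x -0.023 z -0.105 turn y 0.019
0.06 x -0.049 z -0.209 turn y 0.038
0.09 x -0.078 z -0.312 turn y 0.057
0.12 x -0.111 z -0.414 turn y 0.076
0.15 x -0.146 z -0.515 turn y 0.095
0.18 x -0.184 z -0.615 turn y 0.115
0.21 x -0.226 z -0.714 turn y 0.134
0.24 x -0.27 z -0.811 turn y 0.153
0.27 x -0.317 z -0.908 turn y 0.172
0.3 x -0.367 z -1.002 turn y 0.191
[0.002 1.    0.008] [[-0.275  0.961  0.008]
 [ 0.962  0.275  0.002]
 [-0.     0.008 -1.   ]]
```

```bash
python3 -m inch '[-0.011,0,-0.052,0,0.01,0, -0.023,0,-0.105,0,0.019,0, -0.036,0,-0.157,0,0.029,0, -0.049,0,-0.209,0,0.038,0, -0.063,0,-0.26,0,0.048,0, -0.078,0,-0.312,0,0.057,0, -0.094,0,-0.363,0,0.067,0, -0.111,0,-0.414,0,0.076,0, -0.111,0,-0.414,0,0.076,0, -0.111,0,-0.414,0,0.076,0]'
```

```text
time: 6.88
position: [0.5119, 0.0977, 0.2005]
tool_rot: [0.601, 0.797, 0.039, -0.045]
ft_force: [6.9, 4.6, -3.3]
grip_width: 0.0094
grip_force: 35.0
```

Run:
```python
from h import *
o=get_obs();u=np.array([.961,.277,0]);im=camera("side");cv2.imwrite("pics/s2.png",cv2.resize(cv2.cvtColor(im,cv2.COLOR_RGB2BGR)[110:310,170:430],None,fx=3,fy=3))
print("pull",-(o["position"]-[.522,.11,.1666])@u*1000,"F",o["ft_force"],o["position"],o["grip_width"],o["joint_velocities"].round(3))
```

```text
pull 13.083453046416597 F [ 6.8598478   4.58606537 -3.31175293] [0.51193109 0.09769954 0.20049621] 0.009365911091211324 [ 0.004  0.003  0.004 -0.007 -0.007  0.001]
```

View pics/s2.png

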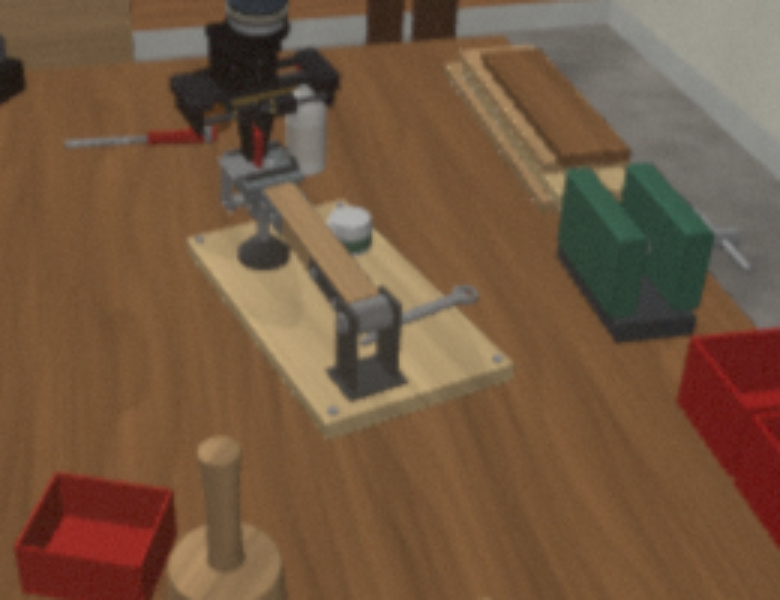

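The coupler has risen clear of the ball's middle and the neck shows at (262,225), with the latch still held open. In the rotated tool axes the arc is the same, so I'll add another 0.18 rad.

```bash
python3 -m inch '[-0.011,0,-0.052,0,0.01,0, -0.023,0,-0.105,0,0.019,0, -0.036,0,-0.157,0,0.029,0, -0.049,0,-0.209,0,0.038,0, -0.063,0,-0.26,0,0.048,0, -0.078,0,-0.312,0,0.057,0, -0.094,0,-0.363,0,0.067,0, -0.111,0,-0.414,0,0.076,0, -0.128,0,-0.465,0,0.086,0, -0.146,0,-0.515,0,0.095,0, -0.165,0,-0.565,0,0.105,0, -0.184,0,-0.615,0,0.115,0, -0.184,0,-0.615,0,0.115,0, -0.184,0,-0.615,0,0.115,0, -0.184,0,-0.615,0,0.115,0, -0.184,0,-0.615,0,0.115,0, -0.184,0,-0.615,0,0.115,0, -0.184,0,-0.615,0,0.115,0]'
python3 - <<'E'
from h import *
o=get_obs();im=camera("side");cv2.imwrite("pics/s3.png",cv2.resize(cv2.cvtColor(im,cv2.COLOR_RGB2BGR)[110:310,170:430],None,fx=3,fy=3))
print(o["joint_velocities"].round(3),o["ft_force"])
E
```

```text
time: 8.43
position: [0.5172, 0.078, 0.2473]
tool_rot: [0.595, 0.789, 0.093, -0.117]
ft_force: [6.9, 4.4, -3.2]
grip_width: 0.0093
grip_force: 35.0
[-0.001  0.     0.     0.001 -0.001  0.   ] [ 6.92372701  4.4399261  -3.24655996]
```

View pics/s3.png

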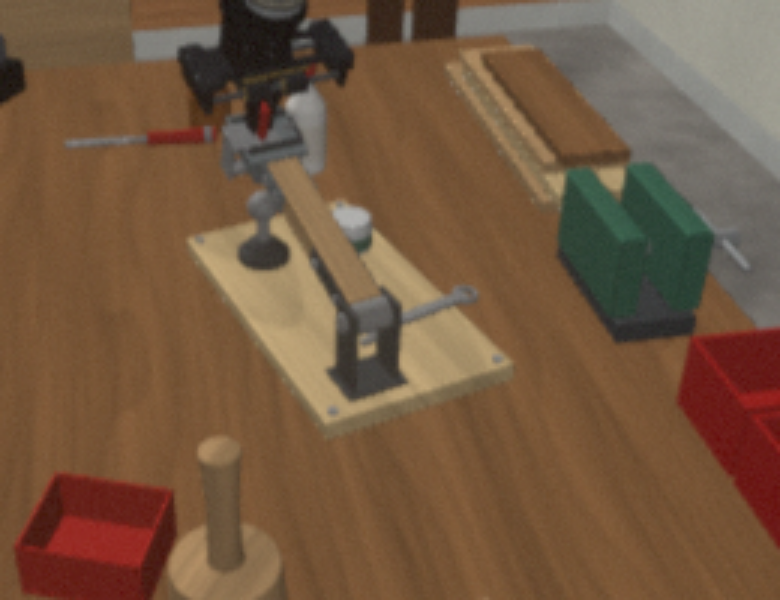

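The drawbar is well off the ball, which is now fully visible at (262,205). TCP rise is 80 mm (about 0.3 rad), the arm is still and the grip is 35 N, so I'm handing in.

```bash
python3 -c "
from rig import *
print(hand_in())"
```

```text
the job is handed in; nothing more can be done
None
```

I pulled the latch about 13 mm open and lifted the drawbar off the ball by the red handle. I handed the job in at about 8.5 s with the coupler about 80 mm up (roughly 0.3 rad) and held still at 35 N; nothing else in view appeared to move, and no verdict came back.

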